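# Close the jeweller's stacking jars

### The arm

A 6-joint arm with a two-finger parallel gripper is mounted at the origin on the work surface. World frame = base frame: x ahead of the robot, y to its left, z up, the work surface at z = 0. Lengths are in m, angles in degrees, forces in N, time in s.
With the tool pointing down it reaches from about 0.35 to 0.875 m from the base axis. Payload 4.2 kg.
Tool frame: the origin (TCP) lies on the mounting face of the last link; the fingertips stand 182 mm ahead of it and the grasp point (between the pads) lies 164 mm ahead of it (r.tcp_to_grasp is the distance from the TCP to the grasp point, in m); z points along the fingers, y is the line along which they close (so a half turn about z gives the same grasp; the last joint's range is limited). The gripper opens to 87 mm and grips with 3 to 60 N. Pads are 19 mm wide; open, the fingers measure 117 mm over their backs; the gripper's body (75 mm by 190 mm) begins 51 mm behind the grasp point.
Start: joints at [-50.214, 22.042, 0.453, 0, -68.411, -14.817], TCP at [0.264, -0.567, 0.405] pointing down, gripper open.
Joint ranges: [-179.83, 179.83], [-69.29, 118.12], [-61.27, 80.66], [-181.25, 117.63], [-171.15, -9.14], [-177.46, 177.46]. Speed limits (degrees/s): [159.86, 159.86, 180, 180, 180, 180].

### API

Orientations are given as a 3x3 rotation matrix whose columns are the frame's x, y, z axes.
In Python, from station import sense, eyes, r gives the robot as it stands.
- The arm moves only by the tool jog_arm, never from a script. Its argument "increments" is a list of rows, each a list of 4 numbers: the shift along the tool's x, y, z normalised to -1 to 1, where 1 is 0.02 m, then the turn about the tool's z normalised to -1 to 1, where 1 is 0.08 rad. A call has 1 to 10 rows; each row shifts and turns the commanded pose from where the row before left it, along the tool's axes as they then stand; what a row does not reach is not made up. A row lasts 1/10 s, in which the tool goes at most 50 mm and 8.59 degrees, less where a joint would pass 70% of its speed; a pose out of reach is approached as far as the arm can. A call with a number of a shift or a turn outside -1 to 1 is refused whole. A call with a gripper value outside its range is refused whole. "grip" is the finger opening in mm, from 0 to 87, set as the call begins (left out, the last holds). The fingers move at their own pace and stop on an object; the grip force is fixed at half the most. Time passes only in rows, so rows that do not move let the fingers close. It gives the time, the measured TCP pose, the force, the opening and the grip force at its end, in the units of the state.
- sense(): the state, without advancing time (a new reading comes with each control period).
- eyes.capture(name): name is "side" or "top" or "wrist"; returns the picture (420x560x3 uint8, blue, green, red); there is no depth.
- eyes.get_calibration(name): a dict with "camera_matrix" (3x3 intrinsics, pixels), "R" (3x3) and "t" (3): a world point X has camera coordinates R X + t; the wrist camera has in their place "T_tool_cam" (4x4, takes a point from camera to tool coordinates, whose origin is the TCP and whose axes are the flange's). Camera axes: x right, y down, z forward; pixel columns grow to the right and rows downward; lengths in m; the calibration is good to about 2 mm. A picture is of the moment at which its call begins: read the wrist's pose just before it. get_calibration takes no time and is no camera call.
- r.finish_job(): hands the job in; it is judged then, once.
Trained networks look in the newest picture that a camera, given by its name, has taken for a name from the list of things; names that differ only in an ending like _2 or _b are one class to them, and where a whole thing is asked for, a point or a joint stands for the part that bears it (a point fixed in the world has none). Each returns a list of dicts, best first, with "conf" (0 to 1); they miss things now and then, are a little off and sometimes report something else, mostly with a low value. They report only what shows in the picture. A call takes as long as a camera call.
- eyes.spot_in(camera, name): "centre" ([x, y, z] in m, in world coordinates, good to about 4 mm: the middle of the surface that is visible of it).
- eyes.outline_of(camera, name): "mask" (420x560 bool, what is visible of it).
The state is a dict: "time_s": time; "joints": joint angles; "joint_velocities": joint speeds; "effort": joint torques, N m; "tcp_pos": TCP position; "ee_rot": TCP orientation; "wrist_force": force on the tool from outside, world axes, zero at the start; "moment": the same for the moment, N m; "gripper_width": opening from 0.0 (shut) to 1.0 (fully open); "gripper_force": force on a finger pad.
Only numpy, scipy, OpenCV 4.12 (cv2) and the standard library are available. Lean on these libraries where they do the work, as an engineer would, in place of code of your own. Each camera call takes 0.05 s, during which the arm holds its last target. There are 200 camera calls.

### The job

Pair up the jeweller's stacking jars standing on the wooden board: nest the loose red cup upright in the red cup on the board, foot fully home so that it sits level on the rim, and close it with the red lid; close the blue cup on the board with the blue lid. Set things down, do not drop them, keep both jars standing on the board, lids fully home and level, and leave the closed yellow jar, the amber bottle and the screwdriver where they are.

Things in the scene. Friction and masses are not known exactly. Their poses are not given: they have to be found in the camera images.
- board: fixed oiled wooden board on the white bench, 110 (x) by 280 (y) by 14 thick. Origin: centre of its underside; its y axis runs along the length. Red and blue base cups stand on it about 150 apart, either one on either side
- red_base: red turned plastic stacking cup, round: band 58 outer diameter over the upper 32, mouth 52 inside diameter with 3 thick wall, below it a foot 24 high tapering from 48 to 42 diameter; 56 tall in all, inner floor 27 above its underside, a few tiny findings on the floor. Origin: centre of its underside, z up. It stands open on the board, about 160 g, loose
- blue_base: blue turned plastic stacking cup, round: band 58 outer diameter over the upper 32, mouth 52 inside diameter with 3 thick wall, below it a foot 24 high tapering from 48 to 42 diameter; 56 tall in all, inner floor 27 above its underside, a few tiny findings on the floor. Origin: centre of its underside, z up. It stands open on the board, about 160 g, loose
- red_cup: the loose red cup, standing upright on the bench, same shape and size as red_base, about 100 g. Nested, its foot goes inside the lower cup and the underside of its band rests on the rim, origin 32 above the lower cup's origin. Origin: centre of its underside, z up
- red_lid: red round push-in lid: spigot 46 diameter, 8 deep at the bottom (it rests on this), then a disc 58 diameter, 6 thick, then a dark steel upright round knob 16 diameter, 24 tall; 38 tall in all, lying knob up on the bench. Origin: centre of the spigot's underside, z up. Seated in a cup its disc lies on the rim, origin 48 above the cup's origin
- blue_lid: blue round push-in lid: spigot 46 diameter, 8 deep at the bottom (it rests on this), then a disc 58 diameter, 6 thick, then a dark steel upright round knob 16 diameter, 24 tall; 38 tall in all, lying knob up on the bench. Origin: centre of the spigot's underside, z up. Seated in a cup its disc lies on the rim, origin 48 above the cup's origin
- yellow_jar: bystander: yellow cup of the same shape, already closed with its yellow lid (one piece), 58 diameter, 86 tall with knob. Origin: centre of its underside
- oil_bottle: bystander: amber glass bottle with black cap, 52 diameter, 130 tall. Origin: centre of its underside
- screwdriver: bystander: screwdriver with a dark wooden handle, 170 long, lying on the bench beyond the board. Its x axis runs along it

How it is judged (in metres and radians):
On the way, in this order (a step that is already met when the one before it is completed fails the run):
1. the loose red cup is nested fully home in the red cup on the board (z of red_cup in the frame of red_base between 0.0295 and 0.0345 m and horizontal distance between red_cup and red_base below 0.007 m and angle between red_cup's own z axis and vertical below 0.07 rad), for 0.2 s.
2. the red lid is seated in the upper red cup (all of step 1 and z of red_lid in the frame of red_cup between 0.0455 and 0.0505 m and horizontal distance between red_lid and red_cup below 0.007 m and angle between red_lid's own z axis and vertical below 0.07 rad), for 0.2 s.
At the end, for the whole second after the job is handed in: red cup nested in the red base (origin 32 mm above, +-2.5), red lid seated in the upper red cup and blue lid in the blue cup (origin 48 mm above, +-2.5), each centred within 7 mm and level within 0.07 rad; both jars on the board, all at rest (all of step 2 and z of blue_lid in the frame of blue_base between 0.0455 and 0.0505 m and horizontal distance between blue_lid and blue_base below 0.007 m and angle between each of blue_lid, red_base, blue_base's own z axis and vertical below 0.07 rad and x of red_base in the frame of board between -0.055 and 0.055 m and y of red_base in the frame of board between -0.14 and 0.14 m and z of red_base in the frame of board between 0.01 and 0.018 m and x of blue_base in the frame of board between -0.055 and 0.055 m and y of blue_base in the frame of board between -0.14 and 0.14 m and z of blue_base in the frame of board between 0.01 and 0.018 m and linear speed of each of red_base, blue_base, red_cup, red_lid, blue_lid below 0.02 m/s); the robot touches nothing.
It fails at once if the yellow jar, the amber bottle or the screwdriver moved by more than 20 mm (distance of any of yellow_jar, oil_bottle, screwdriver from where it was at the start of the episode above 0.02 m).
It fails at once if the red cup or a lid dropped or toppled (falling free from more than about 25 mm) ((contact force between the fingers and red_cup below 0.05 N and linear speed of red_cup above 0.7 m/s) or (contact force between the fingers and red_lid below 0.05 N and linear speed of red_lid above 0.7 m/s) or (contact force between the fingers and blue_lid below 0.05 N and linear speed of blue_lid above 0.7 m/s)).
It also fails if it takes over 61 s, if anything falls off the work surface, if the arm or the gripper's body presses on something with over 40 N, if the wrist force passes 120 N, or if a joint passes its speed limit or range.

## Working session

There is one attempt and no reset: what is moved stays moved. The work goes in short steps, Python scripts to look and compute and a tool call to move; the robot and the scene stay as the last step left them, time stands still between calls to the robot, and variables do not carry over. Pictures are saved under pics/ and viewed, at most 10 in all, crops included, and the job is handed in when it is done.

Besides the shell and the picture viewer there is one more tool, called after "Request:" by a JSON object that holds its "op" and its "data". jog_arm: Moves the arm, as the interface text tells. Its arguments: {"type":"object","properties":{"increments":{"type":"array"},"grip":{"type":"number"}},"required":["increments"]}

```bash
ls; mkdir -p pics
python3 - <<'E'
from station import sense, eyes, r
import cv2, numpy as np
s=sense(); print(s)
for c in ["top","side"]:
    cv2.imwrite(f"pics/{c}0.png",eyes.capture(c))
    k=eyes.get_calibration(c); print(c,k)
    for n in ["red_base","red_cup","red_lid","blue_base","blue_lid","yellow_jar","oil_bottle","screwdriver","board"]:
        print(n,[(np.round(d["centre"],4).tolist(),round(d["conf"],2)) for d in eyes.spot_in(c,n)][:3])
print(eyes.get_calibration("wrist"),r.tcp_to_grasp, sense()["time_s"])
E
```

```text
pics
{'time_s': 0.0, 'joints': array([-5.02126626e+01,  2.20916407e+01,  3.77481916e-01, -2.92896065e-02,
       -6.84105084e+01, -1.48150977e+01]), 'joint_velocities': array([ 0.06410727,  0.01984496, -0.06623454, -0.04828618,  0.03054548,
       -0.01883575]), 'effort': array([-1.13210524e-03, -3.90657771e+01,  1.87399417e+01,  4.21999231e+00,
        1.08076181e-02, -2.02181845e-04]), 'tcp_pos': array([ 0.26378867, -0.56636994,  0.40363342]), 'ee_rot': array([[-9.06592006e-01, -4.22006966e-01, -1.02712561e-03],
       [-4.22008205e-01,  9.06589858e-01,  1.97613132e-03],
       [ 9.72404791e-05,  2.22500030e-03, -9.99997520e-01]]), 'wrist_force': array([-0.04392888,  0.48173453,  0.12733034]), 'moment': array([-0.0287022 , -0.04735725, -0.04250801]), 'gripper_force': 0.0, 'gripper_width': 0.9980782257246281}
top {'camera_matrix': array([[379.26259414,   0.        , 279.63620873],
       [  0.        , 379.26259414, 208.29143191],
       [  0.        ,   0.        ,   1.        ]]), 'R': array([[ 0.01811262, -0.99979822,  0.00868688],
       [-0.9986796 , -0.01850873, -0.04792159],

[... 1334 characters left out ...]
 0.2817, 0.0477], 0.62)]
oil_bottle [([0.6302, -0.3383, 0.0677], 0.79)]
screwdriver [([0.8049, 0.0043, 0.0189], 0.86)]
board [([0.6208, -0.0843, 0.0122], 0.91)]
{'camera_matrix': array([[339.52766471,   0.        , 283.13458893],
       [  0.        , 339.52766471, 214.11975056],
       [  0.        ,   0.        ,   1.        ]]), 'T_tool_cam': array([[-7.80247440e-05, -9.69193734e-01, -2.46299613e-01,
         6.71861416e-02],
       [ 9.99999994e-01, -5.60270237e-05, -9.63205053e-05,
        -3.25613105e-04],
       [ 7.95537960e-05, -2.46299619e-01,  9.69193733e-01,
         2.02483829e-02],
       [ 0.00000000e+00,  0.00000000e+00,  0.00000000e+00,
         1.00000000e+00]])} 0.1635 1.0
```

View pics/top0.png

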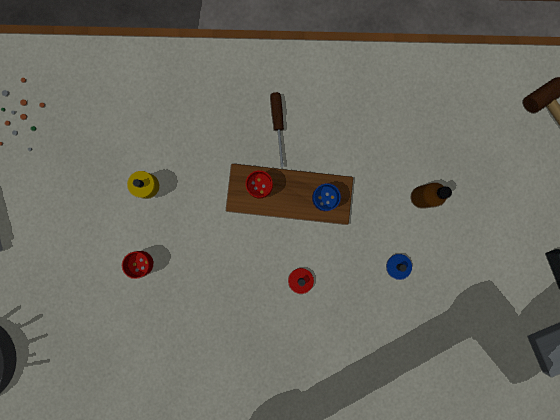

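View pics/side0.png

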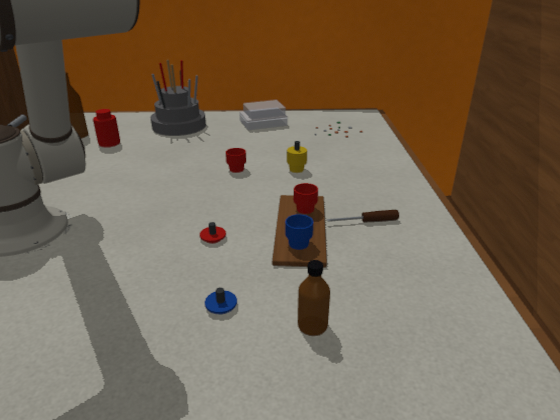

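The top view shows the red base at px (259,184), the blue base at (326,197), the red cup at (138,264), the red lid at (301,281) and the blue lid at (400,266). The side view matches this and also shows a decoy red jar at (107,128). Next I fit silhouettes to get exact positions.

```bash
cat > h.py <<'E'
from station import sense, eyes, r
import cv2, numpy as np
from scipy.optimize import minimize
A=np.linspace(0,2*np.pi,48,endpoint=False)
CUP=[[(.021,0),(.024,.024)],[(.029,.024),(.029,.056)]]
LID=[[(.023,0),(.023,.008)],[(.029,.008),(.029,.014)]]
KNOB=[[(.008,.014),(.008,.038)]]
def cam(c):
    k=eyes.get_calibration(c)
    if c!="wrist": return k["camera_matrix"],k["R"],k["t"]
    s=sense(); T=np.eye(4); T[:3,:3]=s["ee_rot"]; T[:3,3]=s["tcp_pos"]
    M=np.linalg.inv(T@k["T_tool_cam"]); return k["camera_matrix"],M[:3,:3],M[:3,3]
def sil(K,p,parts,S=4):
    m=np.zeros((420*S,560*S),np.uint8)
    for q in parts:
        P=np.concatenate([np.c_[p[0]+a*np.cos(A),p[1]+a*np.sin(A),np.full(48,p[2]+z)] for a,z in q])
        u=(K[0]@(K[1]@P.T+K[2][:,None])); u=((u[:2]/u[2]).T+.5)*S
        cv2.fillConvexPoly(m,cv2.convexHull(np.round(u).astype(np.int32)),255)
    return cv2.resize(m,(560,420),interpolation=cv2.INTER_AREA)/255.
def colmask(img,col):
    h=cv2.cvtColor(img,cv2.COLOR_BGR2HSV); H=h[...,0]
    ok=((H<8)|(H>172)) if col=="red" else (H>100)&(H<130)
    return ok&(h[...,1]>150)&(h[...,2]>40)
def fit(views,p0,kind,col):
    """views: list of (img,K); returns xy,cost"""
    ms=[]
    for img,K in views:
        near=cv2.dilate((sil(K,p0,CUP if kind=="cup" else LID)>0).astype(np.uint8),np.ones((25,25)))
        m=(colmask(img,col)&(near>0)).astype(np.uint8)
        if kind=="cup": m=cv2.morphologyEx(m,cv2.MORPH_CLOSE,np.ones((7,7),np.uint8))
        ms.append(m)
    def f(xy):
        c=0
        for (img,K),m in zip(views,ms):
            p=[*xy,p0[2]]; s=sil(K,p,CUP if kind=="cup" else LID)
            if kind=="lid": s=s*(1-sil(K,p,KNOB))
            c+=np.abs(s-m).sum()/m.sum()
        return c
    return minimize(f,p0[:2],method="Nelder-Mead",options=dict(xatol=1e-4,fatol=1e-4,initial_simplex=np.array(p0[:2])+[[0,0],[.008,0],[0,.008]]))
def state():
    s=sense(); R=s["ee_rot"]; g=s["tcp_pos"]+R[:,2]*r.tcp_to_grasp
    print("t",round(s["time_s"],2),"grasp",g.round(4),"yaw",np.degrees(np.arctan2(R[1,0],R[0,0])).round(2),"j6",s["joints"][5].round(1),"w",s["gripper_width"],"gf",s["gripper_force"])
    return s,R,g
E
python3 - <<'E'
from h import *
I={c:cv2.imread(f"pics/{c}0.png") for c in("top","side")}
for n,p,k,c in [("red_base",(.65,.035,.014),"cup","red"),("blue_base",(.622,-.108,.014),"cup","blue"),("red_cup",(.472,.30,0),"cup","red"),("red_lid",(.442,-.047,0),"lid","red"),("blue_lid",(.472,-.272,0),"lid","blue")]:
    for vs in (["top"],["side"],["top","side"]):
        o=fit([(I[v],cam(v)) for v in vs],p,k,c); print(n,vs,o.x.round(4),round(o.fun,3))
E
```

```text
red_base ['top'] [0.6508 0.0479] 0.044
red_base ['side'] [0.649  0.0511] 0.071
red_base ['top', 'side'] [0.6502 0.0481] 0.143
blue_base ['top'] [ 0.6256 -0.0967] 0.078
blue_base ['side'] [ 0.6236 -0.0918] 0.106
blue_base ['top', 'side'] [ 0.6254 -0.0965] 0.202
red_cup ['top'] [0.474  0.3079] 0.091
red_cup ['side'] [0.4727 0.3139] 0.136
red_cup ['top', 'side'] [0.4733 0.3084] 0.244
red_lid ['top'] [ 0.4404 -0.0478] 0.122
red_lid ['side'] [ 0.4378 -0.0404] 0.241
red_lid ['top', 'side'] [ 0.4395 -0.0474] 0.488
blue_lid ['top'] [ 0.4753 -0.2688] 0.16
blue_lid ['side'] [ 0.4734 -0.2623] 0.213
blue_lid ['top', 'side'] [ 0.4752 -0.2674] 0.488
```

Request:
{"op": "jog_arm", "data": {"increments": [[-0.9,0.9,0.3,0.9],[-1,1,0.5,0.91],[-1,1,0.5,0.91],[-1,1,0.5,0.91],[-1,1,0.5,0.91],[-1,1,0.5,0.91],[-1,1,0.5,0],[-1,1,0.5,0],[-1,1,0.2,0],[-1,1,0,0]], "grip": 60}}

```text
time_s: 2.0
tcp_pos: [0.4287, -0.343, 0.3241]
ee_rot: [[-1.0, 0.0, -0.001], [0.0, 1.0, 0.001], [0.001, 0.001, -1.0]]
wrist_force: [0.1, -0.7, -0.8]
gripper_width: 0.691
gripper_force: 0.0
```

```bash
python3 -c "
from h import *
state()"
```

```text
t 2.0 grasp [ 0.4285 -0.3429  0.1606] yaw 179.99 j6 -68.3 w 0.6914943721917535 gf 0.0
```

Request:
{"op": "jog_arm", "data": {"increments": [[-0.5,0.9,0,0],[-0.5,0.9,0,0],[-0.5,0.9,0,0],[-0.2,0.3,0,0],[0,0,0,0],[0,0,0,0]], "grip": 45}}

```text
time_s: 2.6
tcp_pos: [0.462, -0.2844, 0.3248]
ee_rot: [[-1.0, 0.0, -0.0], [0.0, 1.0, -0.0], [0.0, -0.0, -1.0]]
wrist_force: [-0.2, 0.1, 0.3]
gripper_width: 0.516
gripper_force: 0.0
```

```bash
cat >> h.py <<'E'
def wlook(p0,kind,col,save=None):
    s,R,g=state(); K=cam("wrist"); img=eyes.capture("wrist")
    if save: cv2.imwrite(save,img)
    o=fit([(img,K)],p0,kind,col); print("fit",o.x.round(4),"cost",round(o.fun,3))
    d=R.T@(np.array([*o.x,g[2]])-g); print("units tool xy",(d[:2]/.02).round(2))
    return o.x
E
python3 - <<'E'
from h import *
wlook((.475,-.268,0),"lid","blue","pics/w1.png")
E
```

```text
t 2.6 grasp [ 0.462  -0.2844  0.1613] yaw 179.98 j6 -75.5 w 0.5159065673920432 gf 0.0
fit [ 0.4754 -0.2689] cost 0.148
units tool xy [-0.67  0.78]
```

View pics/w1.png

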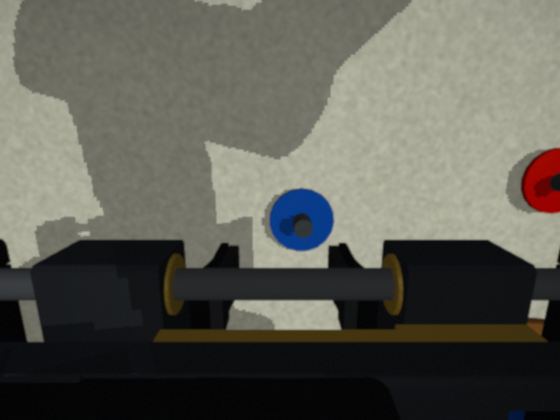

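The wrist view shows the blue lid at px (301,219), between the fingers. Its fit agrees with the top view to within 0.2 mm, so I descend.

Request:
{"op": "jog_arm", "data": {"increments": [[-0.4,0.4,0,0],[-0.27,0.38,0.3,0],[0,0,1,0],[0,0,1,0],[0,0,1,0],[0,0,1,0],[0,0,1,0],[0,0,0.7,0],[0,0,0.2,0],[0,0,0,0]]}}

```text
time_s: 3.65
tcp_pos: [0.4757, -0.2682, 0.2]
ee_rot: [[-1.0, -0.0, -0.002], [-0.0, 1.0, 0.0], [0.002, 0.0, -1.0]]
wrist_force: [-0.6, 0.5, 0.6]
gripper_width: 0.515
gripper_force: 0.0
```

```bash
python3 -c "
from h import *
state()"
```

```text
t 3.65 grasp [ 0.4754 -0.2681  0.0365] yaw -180.0 j6 -77.6 w 0.5146784341682124 gf 0.0
```

Request:
{"op": "jog_arm", "data": {"increments": [[0,0,0,0],[0,0,0,0],[0,0,0,0],[0,0,0,0],[0,0,0,0],[0,0,0,0],[0,0,-0.3,0],[0,0,-0.3,0],[0,0,-0.4,0],[0,0,0,0]], "grip": 8}}

```text
time_s: 4.65
tcp_pos: [0.4761, -0.2686, 0.2222]
ee_rot: [[-1.0, -0.0, 0.003], [-0.0, 1.0, -0.001], [-0.003, -0.001, -1.0]]
wrist_force: [0.0, -0.3, 0.6]
gripper_width: 0.172
gripper_force: 30.0
```

Request:
{"op": "jog_arm", "data": {"increments": [[-0.3,0.4,-0.9,0],[-0.7,0.8,-0.9,0],[-0.9,1,-0.9,0],[-0.9,1,-0.9,0],[-0.9,1,-0.9,0],[-0.9,1,0,0],[-0.9,1,0,0],[-0.9,1,0,0],[-0.5,0.8,0,0],[0,0,0,0]]}}

```text
time_s: 5.65
tcp_pos: [0.6145, -0.1066, 0.3104]
ee_rot: [[-1.0, -0.002, 0.0], [-0.002, 1.0, 0.0], [-0.0, 0.0, -1.0]]
wrist_force: [-0.4, -0.8, -0.1]
gripper_width: 0.171
gripper_force: 30.0
```

Run:
```python
from h import *
wlook((.6255,-.0967,.014),"cup","blue","pics/w2.png")
```

```text
t 5.65 grasp [ 0.6146 -0.1066  0.1469] yaw -179.87 j6 -94.9 w 0.17121684255409225 gf 30.000156462192535
fit [ 0.6165 -0.1019] cost 0.627
units tool xy [-0.1   0.23]
```

View pics/w2.png

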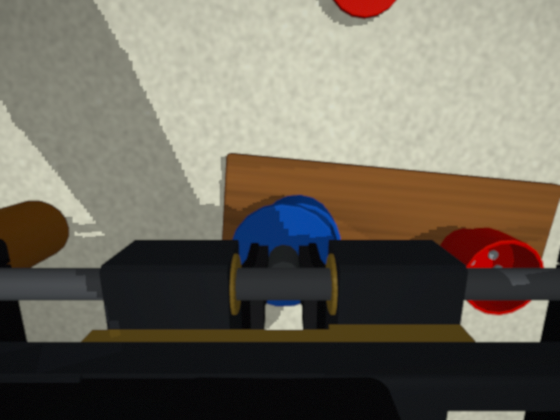

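The carried lid at px (287,210) hides the blue base, so that wrist fit is unusable. I'll use the top fit (0.6256, -0.0967).

Request:
{"op": "jog_arm", "data": {"increments": [[-0.3,0.3,0,0],[-0.25,0.2,0.4,0],[0,0,0.7,0],[0,0,0.5,0],[0,0,0.2,0],[0,0,0,0],[0,0,0,0]]}}

```text
time_s: 6.4
tcp_pos: [0.6247, -0.0986, 0.2748]
ee_rot: [[-1.0, 0.0, 0.0], [0.0, 1.0, -0.0], [-0.0, -0.0, -1.0]]
wrist_force: [0.2, 0.7, 0.4]
gripper_width: 0.174
gripper_force: 30.0
```

```bash
python3 -c "
from h import *
s,R,g=state();print(s['wrist_force'])"
```

```text
t 6.4 grasp [ 0.6247 -0.0987  0.1113] yaw 179.98 j6 -95.7 w 0.1736690097810723 gf 29.999881982803345
[0.22415032 0.70801608 0.4260589 ]
```

Request:
{"op": "jog_arm", "data": {"increments": [[-0.05,0.1,0,0],[0,0,0.15,0],[0,0,0.15,0],[0,0,0.12,0],[0,0,0.1,0],[0,0,0.08,0],[0,0,0,0],[0,0,0,0]]}}

```text
time_s: 7.2
tcp_pos: [0.6257, -0.0965, 0.2632]
ee_rot: [[-1.0, -0.0, 0.001], [-0.0, 1.0, -0.0], [-0.001, -0.0, -1.0]]
wrist_force: [0.1, 0.4, 1.3]
gripper_width: 0.168
gripper_force: 30.0
```

```bash
python3 -c "
from h import *
s,R,g=state();print(s['wrist_force'])"
```

```text
t 7.2 grasp [ 0.6258 -0.0965  0.0997] yaw -180.0 j6 -95.9 w 0.16826466414423258 gf 30.00040054321289
[0.10417399 0.37586207 1.33026507]
```

Request:
{"op": "jog_arm", "data": {"increments": [[0,0,0.06,0],[0,0,0.05,0],[0,0,0,0],[0,0,0,0]]}}

```text
time_s: 7.6
tcp_pos: [0.6259, -0.0965, 0.2632]
ee_rot: [[-1.0, -0.001, 0.002], [-0.001, 1.0, -0.001], [-0.002, -0.001, -1.0]]
wrist_force: [-3.8, -0.3, 10.6]
gripper_width: 0.177
gripper_force: 30.0
```

Contact came at 10.6 N, at the seated height. I release and rise.

Request:
{"op": "jog_arm", "data": {"increments": [[0,0,0,0],[0,0,0,0],[0,0,0,0],[0,0,-0.3,0],[0,0,-1,0],[0,0,-1,0],[0,0,-1,0],[0,0.5,-1,0],[0.4,1,-0.5,0],[0.5,1,0,0]], "grip": 35}}

```text
time_s: 8.6
tcp_pos: [0.608, -0.0462, 0.3587]
ee_rot: [[-1.0, 0.001, 0.004], [0.001, 1.0, 0.0], [-0.004, 0.0, -1.0]]
wrist_force: [0.3, 0.2, -0.5]
gripper_width: 0.401
gripper_force: 0.0
```

Run:
```python
from h import *
state()
I=eyes.capture("side"); cv2.imwrite("pics/s1.png",I)
K=cam("side")
o=fit([(I,K)],(.6256,-.0967,.062),"lid","blue"); print(o.x,o.fun)
cv2.imwrite("pics/s1c.png",cv2.resize(I[120:330,180:420],None,fx=2.5,fy=2.5,interpolation=cv2.INTER_CUBIC))
```

```text
t 8.6 grasp [ 0.6087 -0.0461  0.1952] yaw 179.95 j6 -100.9 w 0.4007775603006394 gf 0.0
[ 0.62191075 -0.12020451] 0.4938554054611764
```

View pics/s1c.png

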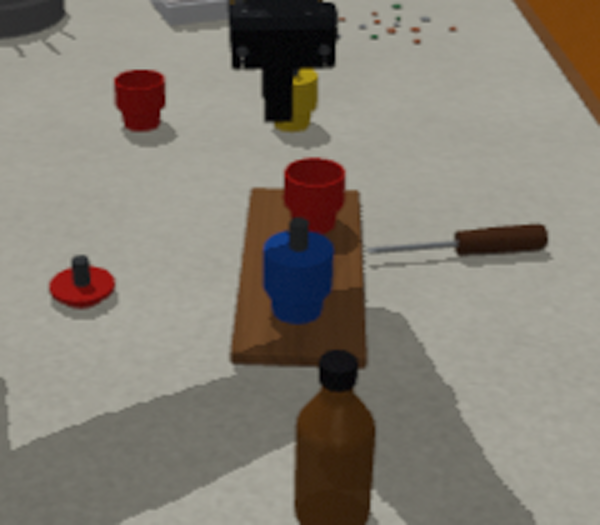

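The crop shows the blue lid level and home on the blue base at crop px (298,245). On to the red cup.

Request:
{"op": "jog_arm", "data": {"increments": [[0.4,1,0,0],[0.4,1,0,0],[0.4,1,0,0],[0.4,1,0,0],[0.4,1,0,0],[0.4,1,0,0],[0.4,1,0,0],[0.4,1,0,0],[0.4,1,0,0],[0.4,1,0,0]], "grip": 85}}

```text
time_s: 9.65
tcp_pos: [0.5273, 0.1543, 0.3566]
ee_rot: [[-1.0, 0.0, -0.0], [0.0, 1.0, -0.0], [0.0, -0.0, -1.0]]
wrist_force: [0.3, 0.5, 0.1]
gripper_width: 0.975
gripper_force: 0.0
```

Request:
{"op": "jog_arm", "data": {"increments": [[0.4,1,0,0],[0.4,1,0,0],[0.4,1,0,0],[0.4,1,0,0],[0.4,1,0,0],[0.3,1,0,0],[0.2,0.8,0,0],[0,0.3,0,0],[0,0,0,0],[0,0,0,0]]}}

```text
time_s: 10.65
tcp_pos: [0.4779, 0.2952, 0.3564]
ee_rot: [[-1.0, 0.001, -0.0], [0.001, 1.0, -0.0], [0.0, -0.0, -1.0]]
wrist_force: [-0.1, -0.4, -0.1]
gripper_width: 0.983
gripper_force: 0.0
```

Run:
```python
from h import *
wlook((.4737,.3082,0),"cup","red","pics/w3.png")
```

```text
t 10.65 grasp [0.4778 0.2951 0.1929] yaw 179.96 j6 -138.3 w 0.9828637929296219 gf 0.0
fit [0.4737 0.3076] cost 0.089
units tool xy [0.21 0.62]
```

Request:
{"op": "jog_arm", "data": {"increments": [[0.21,0.62,0,0],[0,0,0.6,0],[0,0,1,0],[0,0,1,0],[0,0,1,0],[0,0,1,0],[0,0,1,0],[0,0,1,0],[0,0,0.6,0],[0,0,0.12,0]]}}

```text
time_s: 11.7
tcp_pos: [0.4731, 0.3075, 0.2082]
ee_rot: [[-1.0, 0.0, -0.003], [0.0, 1.0, -0.003], [0.003, -0.003, -1.0]]
wrist_force: [-0.5, 0.3, 0.7]
gripper_width: 0.977
gripper_force: 0.0
```

Request:
{"op": "jog_arm", "data": {"increments": [[0,0,0,0],[0,0,0,0]]}}

```text
time_s: 11.9
tcp_pos: [0.4738, 0.3083, 0.2109]
ee_rot: [[-1.0, -0.0, 0.001], [-0.0, 1.0, 0.001], [-0.001, 0.001, -1.0]]
wrist_force: [-0.2, 0.4, -0.3]
gripper_width: 0.973
gripper_force: 0.0
```

```bash
python3 -c "
from h import *
s,R,g=state();print(s['wrist_force'])"
```

```text
t 11.9 grasp [0.474  0.3085 0.0474] yaw -180.0 j6 -139.5 w 0.9732416679284187 gf 0.0
[-0.200507    0.35133309 -0.28239208]
```

Grasp offset is about 0.047 above the cup's underside. Now I close and lift.

Request:
{"op": "jog_arm", "data": {"increments": [[0,0,0,0],[0,0,0,0],[0,0,0,0],[0,0,0,0],[0,0,0,0],[0,0,0,0],[0,0,-0.3,0],[0,0,-0.6,0],[0,0,-0.6,0],[0,0,0,0]], "grip": 50}}

```text
time_s: 12.9
tcp_pos: [0.4741, 0.3086, 0.2427]
ee_rot: [[-1.0, -0.0, 0.004], [-0.0, 1.0, 0.004], [-0.004, 0.004, -1.0]]
wrist_force: [0.9, 0.8, -1.5]
gripper_width: 0.666
gripper_force: 30.0
```

Run:
```python
from h import *
s,R,g=state()
I=eyes.capture("top"); K=cam("top")
for z in (g[2]-.047,): print(fit([(I,K)],(g[0],g[1],z),"cup","red").x)
# red base unoccluded now: refit
o=fit([(I,K)],(.6505,.048,.014),"cup","red"); print("base",o.x,o.fun)
o=fit([(I,K)],(.44,-.0475,0),"lid","red"); print("lid",o.x,o.fun)
```

```text
t 12.9 grasp [0.4747 0.3091 0.0792] yaw -179.99 j6 -139.5 w 0.666397704551519 gf 29.99990467200405
[0.58915458 0.00712609]
base [0.65077947 0.04783862] 0.04334263983825935
lid [ 0.44007187 -0.0479518 ] 0.12096069868995633
```

Request:
{"op": "jog_arm", "data": {"increments": [[0,0,-0.7,0],[0,-0.3,-1,0],[-0.2,-0.6,-1,0],[-0.6,-1,-1,0],[-0.7,-1,-0.3,0],[-0.7,-1,0,0],[-0.7,-1,0,0],[-0.7,-1,0,0],[-0.7,-1,0,0],[-0.7,-1,0,0]]}}

```text
time_s: 13.95
tcp_pos: [0.5737, 0.149, 0.3197]
ee_rot: [[-1.0, 0.0, -0.001], [0.0, 1.0, -0.0], [0.001, -0.0, -1.0]]
wrist_force: [-0.7, 0.2, -1.0]
gripper_width: 0.665
gripper_force: 30.0
```

Request:
{"op": "jog_arm", "data": {"increments": [[-0.8,-1,0,0],[-0.8,-1,0,0],[-0.8,-1,0,0],[-0.6,-0.8,0,0],[-0.4,-0.4,0,0],[0,0,0,0],[0,0,0,0]]}}

```text
time_s: 14.65
tcp_pos: [0.6411, 0.0663, 0.3197]
ee_rot: [[-1.0, 0.0, -0.001], [0.0, 1.0, 0.0], [0.001, 0.0, -1.0]]
wrist_force: [-0.6, -0.5, -0.9]
gripper_width: 0.666
gripper_force: 30.0
```

Run:
```python
from h import *
s,R,g=state()
cv2.imwrite("pics/w4.png",eyes.capture("wrist"))
d=R.T@(np.array([.6506,.0479,g[2]])-g); print(d/.02)
```

```text
t 14.65 grasp [0.6409 0.0663 0.1562] yaw 179.98 j6 -110.3 w 0.6656441402093282 gf 30.000025237823138
[-4.83774167e-01 -9.18253167e-01 -5.82105880e-04]
```

View pics/w4.png

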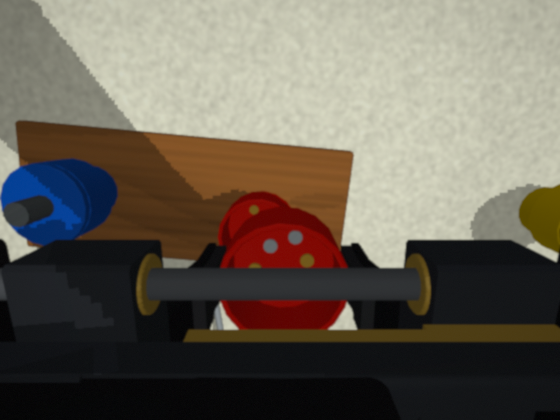

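The wrist view shows the cup level in the grip at px (285,270), with the base behind it at (255,225). I centre it and lower to just above the rim.

Request:
{"op": "jog_arm", "data": {"increments": [[-0.3,-0.5,0,0],[-0.18,-0.42,0.3,0],[0,0,0.7,0],[0,0,0.5,0],[0,0,0,0],[0,0,0,0],[0,0,0,0]]}}

```text
time_s: 15.4
tcp_pos: [0.6512, 0.0478, 0.2905]
ee_rot: [[-1.0, -0.0, 0.001], [-0.0, 1.0, -0.0], [-0.001, -0.0, -1.0]]
wrist_force: [-0.4, -0.0, -1.4]
gripper_width: 0.66
gripper_force: 30.0
```

Run:
```python
from h import *
s,R,g=state()
d=R.T@(np.array([.6506,.0479,.0934])-g); print((d/.02).round(3),s["wrist_force"])
```

```text
t 15.4 grasp [0.6513 0.0478 0.127 ] yaw -179.99 j6 -108.4 w 0.6604688723207668 gf 29.999824359401828
[0.039 0.007 1.679] [-0.36497938 -0.01247998 -1.38270143]
```

Request:
{"op": "jog_arm", "data": {"increments": [[0.03,0,0.2,0],[0,0,0.25,0],[0,0,0.25,0],[0,0,0.25,0],[0,0,0.25,0],[0,0,0.2,0],[0,0,0.1,0],[0,0,0.05,0],[0,0,0,0],[0,0,0,0]]}}

```text
time_s: 16.4
tcp_pos: [0.6505, 0.0475, 0.2594]
ee_rot: [[-1.0, 0.0, 0.0], [0.0, 1.0, 0.0], [-0.0, 0.0, -1.0]]
wrist_force: [0.3, -0.8, -1.5]
gripper_width: 0.666
gripper_force: 30.0
```

Run:
```python
from h import *
s,R,g=state()
d=R.T@(np.array([.6506,.0479,.0934])-g); print((d/.02).round(3),s["wrist_force"])
```

```text
t 16.4 grasp [0.6506 0.0476 0.0959] yaw 179.99 j6 -108.4 w 0.6663758640862083 gf 29.999986061593518
[0.001 0.017 0.125] [ 0.28324088 -0.76453444 -1.54672368]
```

No side force so far, so I go the last millimetres.

Request:
{"op": "jog_arm", "data": {"increments": [[0,0,0.06,0],[0,0,0.05,0],[0,0,0,0],[0,0,0,0]]}}

```text
time_s: 16.8
tcp_pos: [0.6504, 0.0475, 0.2569]
ee_rot: [[-1.0, 0.0, -0.0], [0.0, 1.0, -0.0], [0.0, -0.0, -1.0]]
wrist_force: [0.2, -0.1, -0.5]
gripper_width: 0.664
gripper_force: 30.0
```

Request:
{"op": "jog_arm", "data": {"increments": [[0,0,0.04,0],[0,0,0.03,0],[0,0,0,0],[0,0,0,0]]}}

```text
time_s: 17.2
tcp_pos: [0.6506, 0.0476, 0.2564]
ee_rot: [[-1.0, -0.0, 0.001], [-0.0, 1.0, 0.0], [-0.001, 0.0, -1.0]]
wrist_force: [-2.1, 0.8, 4.8]
gripper_width: 0.662
gripper_force: 30.0
```

Request:
{"op": "jog_arm", "data": {"increments": [[0,0,0,0],[0,0,0,0],[0,0,0,0],[0,0,0,0],[0,0,-0.3,0],[0,0,-0.8,0],[0,0,-1,0],[0,0,-1,0],[0.6,-0.2,-0.6,0],[1,-0.4,0,0]], "grip": 78}}

```text
time_s: 18.2
tcp_pos: [0.6194, 0.0359, 0.3321]
ee_rot: [[-1.0, -0.001, 0.006], [-0.001, 1.0, 0.001], [-0.006, 0.001, -1.0]]
wrist_force: [0.4, 0.5, -0.3]
gripper_width: 0.901
gripper_force: 0.0
```

Request:
{"op": "jog_arm", "data": {"increments": [[1,-0.5,0,0],[1,-0.5,0,0],[1,-0.5,0,0],[1,-0.5,0,0],[1,-0.5,0,0],[1,-0.5,0,0],[1,-0.5,0,0],[1,-0.5,0,0],[0.6,-0.2,0,0],[0,0,0,0]], "grip": 45}}

```text
time_s: 19.2
tcp_pos: [0.4453, -0.0488, 0.33]
ee_rot: [[-1.0, 0.001, 0.0], [0.001, 1.0, 0.0], [-0.0, 0.0, -1.0]]
wrist_force: [0.3, 0.3, 0.6]
gripper_width: 0.519
gripper_force: 0.0
```

Run:
```python
from h import *
wlook((.44,-.0478,0),"lid","red")
I=eyes.capture("side");K=cam("side")
o=fit([(I,K)],(.6502,.0475,.046),"cup","red"); print(o.x,o.fun)
I2=eyes.capture("top");K=cam("top")
o=fit([(I2,K)],(.6502,.0475,.046),"cup","red"); print(o.x,o.fun)
a=cv2.resize(I[120:260,230:370],None,fx=2.8,fy=2.8,interpolation=cv2.INTER_CUBIC);b=cv2.resize(I2[120:260,200:340],None,fx=2.8,fy=2.8,interpolation=cv2.INTER_CUBIC)
cv2.imwrite("pics/n1.png",np.hstack([a,b]))
```

```text
t 19.2 grasp [ 0.4454 -0.0488  0.1665] yaw 179.96 j6 -104.7 w 0.51901800810635 gf 0.0
fit [ 0.4403 -0.0482] cost 0.112
units tool xy [0.25 0.03]
[0.64738359 0.02895508] 0.2556602503701709
[0.65001786 0.04698246] 0.04158449506970418
```

View pics/n1.png

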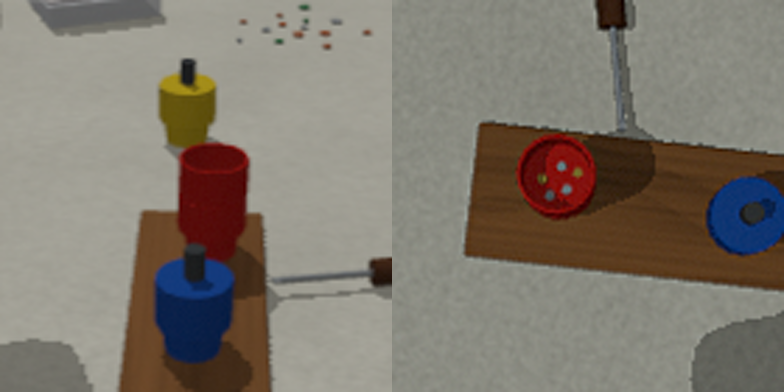

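The crops show the red cup nested level and the blue lid seated. Now the red lid.

Request:
{"op": "jog_arm", "data": {"increments": [[0.26,0.03,0.3,0],[0,0,0.9,0],[0,0,1,0],[0,0,1,0],[0,0,1,0],[0,0,1,0],[0,0,0.9,0],[0,0,0.35,0],[0,0,0,0],[0,0,0,0]]}}

```text
time_s: 20.35
tcp_pos: [0.4416, -0.0476, 0.2008]
ee_rot: [[-1.0, -0.0, 0.001], [-0.0, 1.0, -0.0], [-0.001, -0.0, -1.0]]
wrist_force: [-0.2, 0.7, -0.3]
gripper_width: 0.516
gripper_force: 0.0
```

```bash
python3 -c "
from h import *
state()"
```

```text
t 20.35 grasp [ 0.4417 -0.0476  0.0373] yaw -179.99 j6 -104.9 w 0.5155942869531546 gf 0.0
```

Request:
{"op": "jog_arm", "data": {"increments": [[0.06,0,0,0],[0,0,0,0],[0,0,0,0],[0,0,0,0],[0,0,0,0],[0,0,0,0],[0,0,-0.3,0],[0,0,-0.7,0],[0,0,-1,0],[0,0,-1,0]], "grip": 8}}

```text
time_s: 21.35
tcp_pos: [0.4398, -0.0479, 0.2612]
ee_rot: [[-1.0, 0.0, -0.001], [0.0, 1.0, -0.0], [0.001, -0.0, -1.0]]
wrist_force: [0.5, 0.4, -0.4]
gripper_width: 0.174
gripper_force: 30.0
```

Request:
{"op": "jog_arm", "data": {"increments": [[-0.4,0.1,-1,0],[-0.8,0.3,-1,0],[-1,0.5,-0.9,0],[-1,0.5,0,0],[-1,0.5,0,0],[-1,0.5,0,0],[-1,0.5,0,0],[-1,0.5,0,0],[-1,0.5,0,0],[-1,0.5,0,0]]}}

```text
time_s: 22.35
tcp_pos: [0.6246, 0.0405, 0.3185]
ee_rot: [[-1.0, 0.0, -0.001], [0.0, 1.0, -0.0], [0.001, -0.0, -1.0]]
wrist_force: [0.3, -0.2, -0.8]
gripper_width: 0.175
gripper_force: 30.0
```

Request:
{"op": "jog_arm", "data": {"increments": [[-0.7,0.4,0,0],[-0.3,0.2,0,0],[0,0,0,0],[0,0,0,0]]}}

```text
time_s: 22.75
tcp_pos: [0.6434, 0.0519, 0.3183]
ee_rot: [[-1.0, 0.0, -0.001], [0.0, 1.0, -0.0], [0.001, -0.0, -1.0]]
wrist_force: [0.3, -0.1, -0.6]
gripper_width: 0.175
gripper_force: 30.0
```

Run:
```python
from h import *
s,R,g=state()
d=R.T@(np.array([.6503,.0473,.131])-g); print((d/.02).round(3),s["wrist_force"])
```

```text
t 22.75 grasp [0.6432 0.0518 0.1548] yaw 179.98 j6 -109.0 w 0.17468833991778548 gf 29.99996691942215
[-0.358 -0.227  1.191] [ 0.331993   -0.12800252 -0.58687269]
```

Request:
{"op": "jog_arm", "data": {"increments": [[-0.2,-0.12,0,0],[-0.16,-0.1,0.2,0],[0,0,0.3,0],[0,0,0,0],[0,0,0,0]]}}

```text
time_s: 23.25
tcp_pos: [0.6511, 0.0476, 0.3081]
ee_rot: [[-1.0, 0.0, -0.001], [0.0, 1.0, -0.0], [0.001, -0.0, -1.0]]
wrist_force: [-0.1, 0.1, -0.9]
gripper_width: 0.171
gripper_force: 30.0
```

Run:
```python
from h import *
s,R,g=state()
d=R.T@(np.array([.6503,.0473,.131])-g); print((d/.02).round(3),s["wrist_force"])
```

```text
t 23.25 grasp [0.6509 0.0475 0.1446] yaw 179.98 j6 -108.4 w 0.17109434274839921 gf 29.99989539384842
[ 0.031 -0.012  0.678] [-0.10218882  0.07756384 -0.88701948]
```

Request:
{"op": "jog_arm", "data": {"increments": [[0.03,0,0.15,0],[0,0,0.15,0],[0,0,0.12,0],[0,0,0.1,0],[0,0,0.08,0],[0,0,0.04,0],[0,0,0,0],[0,0,0,0]]}}

```text
time_s: 24.05
tcp_pos: [0.6507, 0.0477, 0.2959]
ee_rot: [[-1.0, 0.0, 0.0], [0.0, 1.0, 0.0], [-0.0, 0.0, -1.0]]
wrist_force: [1.1, -0.1, -0.4]
gripper_width: 0.175
gripper_force: 30.0
```

Request:
{"op": "jog_arm", "data": {"increments": [[0,0,0.05,0],[0,0,0.04,0],[0,0,0,0],[0,0,0,0]]}}

```text
time_s: 24.45
tcp_pos: [0.6508, 0.0478, 0.2949]
ee_rot: [[-1.0, -0.0, 0.001], [-0.0, 1.0, 0.0], [-0.001, 0.0, -1.0]]
wrist_force: [-1.3, -0.6, 4.2]
gripper_width: 0.177
gripper_force: 30.0
```

Contact came at the seated height (0.131). I release and retreat.

Request:
{"op": "jog_arm", "data": {"increments": [[0,0,0,0],[0,0,0,0],[0,0,0,0],[0,0,0,0],[0,0,-0.3,0],[0,0,-1,0],[0,0,-1,0],[0,0,-1,0],[1,0,-1,0],[1,0,0,0]], "grip": 35}}

```text
time_s: 25.45
tcp_pos: [0.6111, 0.0478, 0.3835]
ee_rot: [[-1.0, -0.0, 0.007], [0.0, 1.0, 0.001], [-0.007, 0.001, -1.0]]
wrist_force: [-0.3, 0.7, -0.6]
gripper_width: 0.402
gripper_force: 0.0
```

Request:
{"op": "jog_arm", "data": {"increments": [[1,0,0,0],[1,0,0,0],[1,0,0,0],[1,0,0,0],[1,0,0,0],[1,0,0,0],[0.5,0,0,0],[0,0,0,0],[0,0,0,0]]}}

```text
time_s: 26.35
tcp_pos: [0.4812, 0.0479, 0.3804]
ee_rot: [[-1.0, -0.0, 0.001], [-0.0, 1.0, 0.0], [-0.001, 0.0, -1.0]]
wrist_force: [0.2, 0.4, 0.3]
gripper_width: 0.406
gripper_force: 0.0
```

Run:
```python
from h import *
state()
I=eyes.capture("side");I2=eyes.capture("top");K=cam("top")
for p,c in (((.6256,-.0967,.062),"blue"),((.6503,.0473,.094),"red")):
    o=fit([(I2,K)],p,"lid",c); print(o.x,o.fun)
a=cv2.resize(I[120:260,230:370],None,fx=2.8,fy=2.8,interpolation=cv2.INTER_CUBIC);b=cv2.resize(I2[120:260,220:360],None,fx=2.8,fy=2.8,interpolation=cv2.INTER_CUBIC)
cv2.imwrite("pics/n2.png",np.hstack([a,b]))
```

```text
t 26.35 grasp [0.4814 0.048  0.2169] yaw -179.99 j6 -115.0 w 0.4055796478455718 gf 0.0
[ 0.62495695 -0.09602258] 0.08413739596558047
[0.64947384 0.04674557] 0.10138139237032294
```

View pics/n2.png

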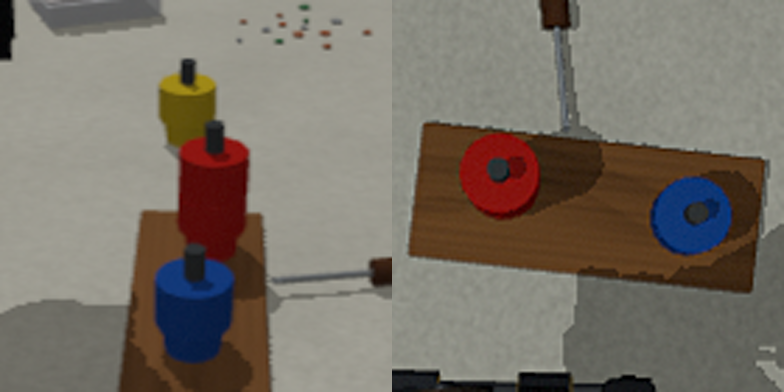

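Both jars stand closed and level, with the lids centred within about 1 mm. I'm handing in.

```bash
python3 -c "
from station import r
print(r.finish_job())"
```

```text
the job is handed in; nothing more can be done
None
```

I handed the job in at about 26 s: the red cup is nested and closed with the red lid, and the blue cup is closed with the blue lid. In the last pictures both jars stand level on the board with the lids centred to about 1 mm; the hand-in gave no verdict.

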